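# Check the canister for damp, close it, lift off the outer lid alone

### The arm

A 6-joint arm with a two-finger parallel gripper is mounted at the origin on the work surface. World frame = base frame: x ahead of the robot, y to its left, z up, the work surface at z = 0. Lengths are in mm, angles in degrees, forces in N, time in s.
With the tool pointing down it reaches from about 350 to 775 mm from the base axis. Payload 5.5 kg.
Tool frame: the origin (TCP) lies between the finger pads; the fingertips stand 11 mm ahead of it and the grasp point (between the pads) lies 8 mm behind it (bot.finger_overhang is the distance from the TCP to the fingertips, in mm); z points along the fingers, y is the line along which they close (so a half turn about z gives the same grasp; the last joint's range is limited). The gripper opens to 85 mm and grips with 20 to 120 N. Pads are 22 mm wide; open, the fingers measure 114 mm over their backs; the gripper's body (76 mm by 85 mm) begins 54 mm behind the grasp point. The pads swing forward as they close: fully open they stand 13 mm farther back than shut.
Start: joints at [57.09, 17.945, 2.641, 74.691, 0, 82.002], TCP at [242.235, 521.529, 242.323] pointing down, gripper open.
Joint ranges: [-158.12, 158.12], [-49.38, 96.58], [-58.88, 72.47], [-126.05, 133.96], [-84.25, 85.87], [-180, 180]. Speed limits (degrees/s): [147.25, 147.25, 180, 180, 180, 180].

### API

Orientations are given as [roll, pitch, yaw] about the fixed x, y, z axes, in that order (R = Rz(yaw) Ry(pitch) Rx(roll)).
In Python, from bench import bot gives the robot as it stands.
- The arm moves only by the tool arm_command, never from a script. Its argument "steps" is a list of rows, each a list of 5 numbers: the finger opening in mm, from 0 to 85.4, then the shift along the tool's x, y, z scaled (see below), then the turn about the tool's z scaled (see below). In form: [[claw, tx, ty, tz, turn], ...]. A call has 1 to 5 rows; each row is the pose to reach, as a shift and turn from the pose commanded when the call began, along the tool's axes at that moment; what a row does not reach only later rows make up. The controller multiplies each number of a shift by 0.2 m and each number of a turn by 2 rad. A row lasts 1/12 s, in which the tool goes at most 41.7 mm and 7.16 degrees, less where a joint would pass 70% of its speed; a pose out of reach is approached as far as the arm can. A call with a number of a shift or a turn outside -1 to 1 is refused whole. A call with a gripper value outside its range is refused whole. The fingers move at their own pace and stop on an object; the grip force is fixed at half the most. Time passes only in rows, so rows that repeat a pose let the fingers close. It gives the time, the measured TCP pose, the force, the opening and the grip force at its end, in the units of the state.
- bot.observe(): the state, without advancing time (a new reading comes with each control period).
- bot.read_camera(name): name is "scene" or "top" or "wrist"; returns the picture (420x560x3 uint8, blue, green, red); there is no depth.
- bot.camera_model(name): a dict with "vertical_fov" (degrees; the focal length in pixels is half the picture's height over the tangent of half this angle, whatever the lens; pixels are square), "cx", "cy" (the principal point, pixels), "R" (3x3) and "t" (3): a world point X has camera coordinates R X + t. Camera axes: x right, y down, z forward; pixel columns grow to the right and rows downward; lengths in mm; the calibration is good to about 2 mm. A picture is of the moment at which its call begins: read the wrist's pose just before it. camera_model takes no time and is no camera call; for the wrist camera it gives the pose at the moment of the call.
- bot.sign_off(): hands the job in; it is judged then, once.
The state is a dict: "clock": time; "q": joint angles; "joint_velocities": joint speeds; "effort": joint torques, N m; "eef_pos": TCP position; "eef_rot": TCP orientation; "contact_force": force on the tool from outside, world axes, zero at the start; "wrist_torque": the same for the moment, N m; "gripper_width": finger opening in mm; "grip_force": force on a finger pad.
Only numpy, scipy, OpenCV 4.12 (cv2) and the standard library are available. Lean on these libraries where they do the work, as an engineer would, in place of code of your own. Each camera call takes 0.05 s, during which the arm holds its last target. There are 200 camera calls.

### The job

Take the orange humidity probe from its stand, dip its tip two to four centimetres into the open blue canister, and stand it back upright in its stand. Then carry the two nested lids together by the inner lid's black knob, lower them (no dropping) onto the canister so that the inner lid seats fully in its mouth, and let go. Last, take the outer wooden lid alone by its collar and lift it until it is completely clear above the black knob, leaving the inner lid seated, and finish still holding the outer lid up there, level, in the gripper; leave the canister and everything else on the counter where it stands.

Things in the scene. Friction and masses are not known exactly. Their poses are not given: they have to be found in the camera images.
- probe_handle (a point): Centre of the handle of the loose humidity probe: upright orange cylinder, 30 mm diameter, 60 mm tall, this point half-way up; a steel stem (8 mm diameter) reaches 70 mm straight down from the handle's underside. z axis up along the probe. At the start it stands in its stand: stem in the hole, handle's underside resting on the stand's top, this point 30 mm above it.
- probe_tip (a point): Tip of the probe's steel stem, on its axis, 100 mm below the handle centre.
- stand_mouth (a point): Centre of the top of the probe stand: fixed dark steel tube, 44 mm outer diameter, 80 mm tall, on a round foot 76 mm across and 8 mm thick; vertical round hole 16 mm in diameter, open from the top down to 8 mm above the counter.
- canister_mouth (a point): Centre of the rim plane of the open blue ceramic canister, empty: 84 mm outer diameter, 76 mm inner diameter, 80 mm tall with a 5 mm floor, loose on the counter, about 0.6 kg. z axis up.
- inner_knob (a point): Grip point of the inner lid: on the axis of its upright black round rod (the knob, 22 mm diameter), 11 mm below the rod's top, 22 mm above the top of the wooden collar it sticks through. z axis up. When the inner lid is seated, this point is 61 mm above the canister's rim. The knob's top stands 33 mm above the outer lid's collar while nested; grip it there.
- outer_collar (a point): Grip point of the outer lid: on the axis of its dark wooden collar, half-way up. Collar: tube 42 mm outer diameter, 28 mm tall, standing on a brown wooden disc (92 mm diameter, 5 mm thick, underside 19 mm below this point); a 28 mm hole runs through both. z axis up. Nested, this point is 36 mm below point inner_knob.
- canister: The blue canister, origin under its centre.
- inner_lid: Inner lid, 160 g: black knob rod 67 mm long on an aluminium flange (82 mm diameter, 5 mm thick), under it a plug 71 mm in diameter, 12 mm deep, tapered to 62 mm at the bottom; origin: centre of the plug's underside. Seated: plug in the canister's mouth, flange resting on its rim. Starts standing on its plug on a square black mat (120 mm, 4 mm thick), outer lid nested over it.
- outer_lid: Outer lid, 100 g; origin: centre of its disc's underside, which rests loosely (2 to 3 mm play) on the inner lid's flange, with a 3 mm deep rim around it. The inner lid's knob sticks up through the collar. Raising the inner lid by its knob carries the outer lid along; raising the collar takes the outer lid alone.
- probe: The probe, origin at its tip.
- paper_cup: Bystander: orange drinking cup, 84 mm wide, 110 mm tall, loose. Origin under its centre.
- straw_holder: Bystander: black cylinder, 84 mm wide, 115 mm tall, with white straws up to 190 mm high, loose. Origin under its centre.
- tea_jar: Bystander: green glass jar, black cap, 72 mm wide, 110 mm tall, loose. Origin under its centre.
- tamper: Bystander: steel coffee tamper, 58 mm wide, 90 mm tall, loose. Origin under its centre.
- milk_pitcher: Bystander: steel milk pitcher, 84 mm wide plus a side handle, 100 mm tall, loose. Origin under its centre.
- syrup: Bystander: amber syrup bottle, 64 mm wide, 200 mm tall, loose. Origin under its centre.
Mind the look-alikes: they are no part of the job. Of the things like the outer_lid, leave any that is pink; of the rest the smaller one is meant.

How it is judged (in metres and radians):
On the way, in this order (a step that is already met when the one before it is completed fails the run):
1. the held probe's tip is inside the canister, at least 15 mm below the rim (z of probe_tip in the frame of canister_mouth between -0.08 and -0.015 m and horizontal distance between probe_tip and canister_mouth below 0.037 m and contact force between the fingers and probe above 0.5 N), for 0.2 s.
2. the probe stands upright in its stand again, let go (horizontal distance between probe_handle and stand_mouth below 0.009 m and z of probe_handle in the frame of stand_mouth below 0.034 m and angle between probe_handle's own z axis and vertical below 0.12 rad and contact force between the fingers and probe below 0.2 N), for 0.2 s.
3. both lids sit nested on the canister, the inner lid seated, both let go (horizontal distance between inner_knob and canister_mouth below 0.006 m and z of inner_knob in the frame of canister_mouth between 0.057 and 0.064 m and angle between the z axis of inner_knob and the z axis of canister_mouth, either way round below 0.08 rad and z of outer_collar in the frame of inner_knob below -0.032 m and contact force between the fingers and inner_lid below 0.2 N and contact force between the fingers and outer_lid below 0.2 N), for 0.2 s.
At the end, for the whole second after the job is handed in: Outer lid held still in the fingers, level within 15 deg, its disc wholly above the knob's top, touching neither inner lid nor canister; inner lid seated in the canister (6 mm sideways, 3 mm in height, under 5 deg); probe upright in its stand, let go (all of step 2 and horizontal distance between inner_knob and canister_mouth below 0.006 m and z of inner_knob in the frame of canister_mouth between 0.057 and 0.064 m and angle between the z axis of inner_knob and the z axis of canister_mouth, either way round below 0.08 rad and z of outer_collar in the frame of inner_knob above 0.032 m and angle between outer_collar's own z axis and vertical below 0.26 rad and contact force between the fingers and outer_lid above 1 N and contact force between outer_lid and inner_lid below 0.1 N and contact force between outer_lid and canister below 0.1 N and contact force between the fingers and inner_lid below 0.2 N and linear speed of outer_lid below 0.03 m/s and angle between canister_mouth's own z axis and vertical below 0.05 rad); the arm keeps its last pose, push and grip.
It fails at once if the outer lid is parted from the inner lid (over 10 mm) while the inner lid is not seated in the canister (z of outer_collar in the frame of inner_knob above -0.027 m and not (horizontal distance between inner_knob and canister_mouth below 0.006 m and z of inner_knob in the frame of canister_mouth between 0.057 and 0.064 m and angle between the z axis of inner_knob and the z axis of canister_mouth, either way round below 0.08 rad)).
It fails at once if a lid is dropped: it moves faster than 0.4 m/s with no finger on it (or on the inner lid that carries the outer) ((linear speed of inner_lid above 0.4 m/s and contact force between the fingers and inner_lid below 0.05 N) or (linear speed of outer_lid above 0.4 m/s and contact force between the fingers and outer_lid below 0.05 N and contact force between the fingers and inner_lid below 0.05 N)).
It fails at once if the canister is shifted by more than 30 mm or tipped (distance of canister from where it was at the start of the episode above 0.03 m or angle between canister_mouth's own z axis and vertical above 0.25 rad).
It fails at once if a bystander is shifted by more than 30 mm or tipped (distance of any of paper_cup, straw_holder, tea_jar, tamper, milk_pitcher, syrup from where it was at the start of the episode above 0.03 m or angle between any of paper_cup, straw_holder, tea_jar, tamper, milk_pitcher, syrup's own z axis and vertical above 0.3 rad).
It also fails if it takes over 72 s, if anything falls off the work surface, if the arm or the gripper's body presses on something with over 40 N, if the wrist force passes 120 N, or if a joint passes its speed limit or range.

## Working session

There is one attempt and no reset: what is moved stays moved. The work goes in short steps, Python scripts to look and compute and a tool call to move; the robot and the scene stay as the last step left them, time stands still between calls to the robot, and variables do not carry over. Pictures are saved under pics/ and viewed, at most 10 in all, crops included, and the job is handed in when it is done.

Besides the shell and the picture viewer there is one more tool, called after "Request:" as name(argument=value, ...) on one line, values as JSON. arm_command: Moves the arm, as the interface text tells. Its arguments: {"type":"object","properties":{"steps":{"type":"array","items":{"type":"array","items":{"type":"number"}}}},"required":["steps"]}

```bash
mkdir -p pics; ls
python3 - <<'E'
from bench import bot
import cv2
for n in ("scene","top"):
    im=bot.read_camera(n); cv2.imwrite(f"pics/{n}0.png",im)
    m=bot.camera_model(n); print(n,m)
s=bot.observe(); print(s)
E
```

```text
pics
scene {'vertical_fov': 57.38164716352994, 'cx': 276.82220418347384, 'cy': 209.74468307019907, 'R': array([[-0.45291581,  0.89148384, -0.01112762],
       [ 0.65754124,  0.3255811 , -0.67943834],
       [-0.60208536, -0.31504523, -0.73364822]]), 't': array([ 251.63288827, -349.56857857, 1569.12634202])}
top {'vertical_fov': 43.72011436759555, 'cx': 281.12129798068656, 'cy': 205.28791204837265, 'R': array([[ 0.00616259, -0.99997357,  0.00385673],
       [-0.97642753, -0.00684954, -0.21573681],
       [ 0.21575752, -0.00243632, -0.97644393]]), 't': array([  32.91929399,  629.73630103, 1226.88579493])}
{'clock': 0.1, 'q': array([5.70902863e+01, 1.79848971e+01, 2.58166866e+00, 7.46895780e+01,
       4.98758742e-04, 8.20013410e+01]), 'joint_velocities': array([ 0.01248246, -0.04710147,  0.10561933, -0.02373778, -0.04829538,
        0.04478877]), 'effort': array([ 3.81222446e-03, -4.81725597e+01,  2.99244869e+01,  1.26621587e-02,
       -7.72029898e-05, -1.55300690e-06]), 'eef_pos': array([241.96028586, 521.12303915, 241.5009813 ]), 'eef_rot': array([-1.79908166e+02, -1.34079084e-02,  1.55088934e+02]), 'contact_force': array([-0.82206911,  0.1247117 ,  0.80112363]), 'wrist_torque': array([-0.01264865,  0.00308129, -0.01143993]), 'grip_force': 0.0, 'gripper_width': 85.84622930778886}
```

View pics/scene0.png

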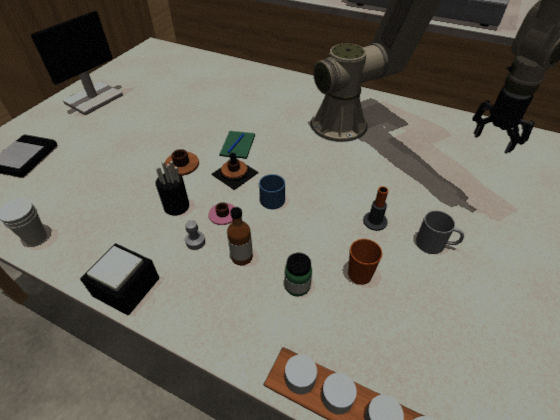

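View pics/top0.png

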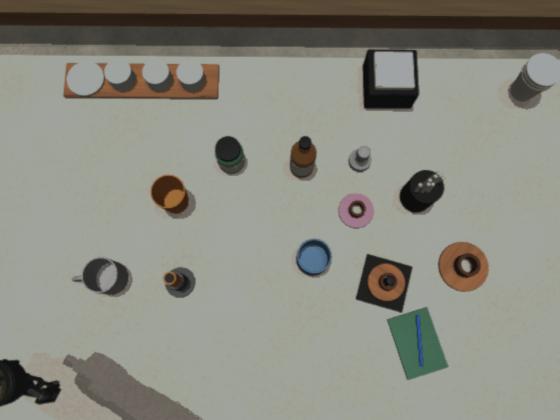

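The scene view shows the probe at (381,197) in its stand (377,220), the canister at (272,190) and the nested lids on the mat at (234,170). In the top view the probe is at (173,280), the canister at (314,257) and the lids at (387,282). The pink lid (356,210) and the larger lid (464,266) are the decoys. Next I'll measure from colour masks.

```bash
cat > h.py <<'E'
import numpy as np, cv2
from bench import bot
def K(m): return 210/np.tan(np.radians(m["vertical_fov"]/2))
def ray(m,uv):
    d=np.array([(uv[0]-m["cx"])/K(m),(uv[1]-m["cy"])/K(m),1.]); R=m["R"]
    return -R.T@m["t"], R.T@d/np.linalg.norm(d)
def plane(m,uv,z):
    o,d=ray(m,uv); return o+d*(z-o[2])/d[2]
def tri(*mu):
    A=np.zeros((3,3));b=np.zeros(3);L=[ray(*x) for x in mu]
    for o,d in L:
        P=np.eye(3)-np.outer(d,d);A+=P;b+=P@o
    X=np.linalg.solve(A,b); return X,[round(float(np.linalg.norm(np.cross(X-o,d))),1) for o,d in L]
def proj(m,X):
    c=m["R"]@np.asarray(X,float)+m["t"]; return np.array([m["cx"],m["cy"]])+K(m)*c[:2]/c[2]
def blobs(im,lo,hi,box,amin=15):
    x0,y0,x1,y1=box
    k=cv2.inRange(cv2.cvtColor(im,cv2.COLOR_BGR2HSV)[y0:y1,x0:x1],lo,hi)
    n,l,s,c=cv2.connectedComponentsWithStats(k)
    return sorted([(int(s[i,4]),(c[i]+[x0,y0]).round(1).tolist(),(s[i,:4]+[x0,y0,0,0]).tolist()) for i in range(1,n) if s[i,4]>=amin],reverse=True)
E
python3 - <<'E'
from h import *
S=cv2.imread("pics/scene0.png");T=cv2.imread("pics/top0.png");ms=bot.camera_model("scene");mt=bot.camera_model("top")
O=((0,130,60),(20,255,255));B=((98,90,40),(125,255,255));D=((0,0,0),(180,255,45))
a=blobs(S,*O,(365,180,400,235));b=blobs(T,*O,(155,260,200,300));print("probe",a[:2],b[:2],tri((ms,a[0][1]),(mt,b[0][1])))
a=blobs(S,*B,(250,165,295,215));b=blobs(T,*B,(290,230,340,285));print("can",a[:2],b[:2],tri((ms,a[0][1]),(mt,b[0][1])),plane(mt,b[0][1],80))
print("canbox",[plane(mt,(x,257),80)[1] for x in (b[0][2][0],b[0][2][0]+b[0][2][2])])
a=blobs(S,*O,(212,145,260,190));b=blobs(T,*O,(360,255,412,308));print("lid disc",a[:3],b[:3],tri((ms,a[0][1]),(mt,b[0][1])),plane(mt,b[0][1],26))
print("knob",tri((ms,(233.5,156)),(mt,(389,280))))
for n,p in dict(cup=(170,190),mug=(105,277),syr=(304,150),holder=(424,190),jar=(229,150),tamp=(362,155)).items(): print(n,plane(mt,p,90).round())
big=np.hstack([cv2.resize(S[140:240,210:300],None,fx=4,fy=4,interpolation=2),cv2.resize(T[245:345,350:440],None,fx=4,fy=4,interpolation=2)])
cv2.imwrite("pics/z1.png",big)
E
```

```text
probe [(32, [382.7, 190.4], [378, 187, 10, 7])] [(75, [171.4, 278.8], [164, 272, 13, 14])] (array([441.75955303, 287.25485556, 133.39597289]), [1.4, 1.4])
can [(100, [271.7, 186.5], [259, 176, 26, 18])] [(915, [313.4, 256.5], [297, 239, 34, 36])] (array([504.01420015, -43.0417865 ,  62.48225064]), [0.8, 0.8]) [501.59375151 -41.20183344  80.        ]
canbox [np.float64(-1.811505966727978), np.float64(-83.46717067724495)]
lid disc [(230, [233.9, 170.4], [221, 161, 27, 17])] [(925, [385.5, 282.1], [368, 264, 37, 37])] (array([ 446.58866381, -225.59888857,   14.83503523]), [0.3, 0.3]) [ 445.65914424 -223.10929413   26.        ]
knob (array([ 446.53792532, -220.27512786,   82.05180586]), [0.1, 0.1])
cup [661. 309.  90.]
mug [449. 451.  90.]
syr [766. -19.  90.]
holder [ 666. -313.   90.]
jar [765. 168.  90.]
tamp [ 754. -163.   90.]
```

View pics/z1.png

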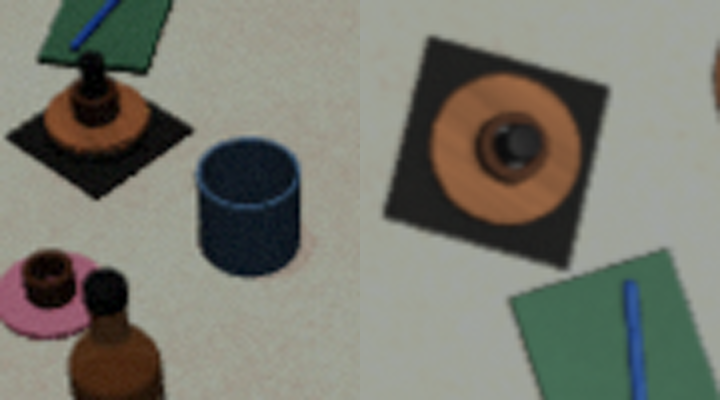

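The crop shows the lids nested on the mat, with the knob roughly at the disc's centre. The canister is open, with its rim around (272,180) in the scene view. I'll move towards the probe, turning to yaw 180.

Request:
arm_command(steps=[[85, -0.14, -0.064, 0, -0.05], [85, -0.28, -0.128, 0, -0.1], [85, -0.42, -0.192, 0, -0.15], [85, -0.56, -0.256, 0, -0.2173], [85, -0.7, -0.32, 0, -0.2173]])

```text
clock: 0.52
eef_pos: [342.6, 403.2, 241.9]
eef_rot: [-180.0, -0.0, -179.7]
contact_force: [0.2, -1.1, -0.1]
gripper_width: 85.0
grip_force: 0.0
```

Run:
```python
from h import *
s=bot.observe();m=bot.camera_model("wrist");print(s["clock"],s["eef_pos"],s["eef_rot"]);c=-m["R"].T@m["t"];print(c,m["R"][2],m["vertical_fov"])
p=s["eef_pos"]; 
for X in ((442,287,140),(501,-41,80),(446,-223,80)): print(proj(m,X))
```

```text
0.5167 [342.63289206 403.2449409  241.85210413] [-1.79968365e+02 -3.56464882e-02 -1.79674880e+02]
[263.95327142 403.43299228 373.24889642] [ 0.31119181  0.00111788 -0.95034647] 60.248620266053265
[126.73441261 335.52808675]
[-178.168662    345.55511636]
[-398.4065241   295.06059401]
```

```bash
cat >> h.py <<'E'
def snap(tag):
    m=bot.camera_model("wrist"); im=bot.read_camera("wrist"); cv2.imwrite(f"pics/{tag}.png",im)
    np.savez(f"pics/{tag}.npz",**m); return m,im
def load(tag):
    z=np.load(f"pics/{tag}.npz"); return {k:z[k] for k in z.files}, cv2.imread(f"pics/{tag}.png")
E
python3 -c "
from h import *
snap('w1')"
```

Request:
arm_command(steps=[[85, -0.08, -0.16, 0, 0], [85, -0.16, -0.32, 0, 0], [85, -0.24, -0.48, 0, 0], [85, -0.28, -0.56, 0, 0], [85, -0.28, -0.56, 0, 0]])

```text
clock: 0.98
eef_pos: [399.4, 289.7, 242.0]
eef_rot: [-179.9, -0.0, 179.7]
contact_force: [1.0, 0.6, -0.9]
gripper_width: 84.9
grip_force: 0.0
```

```bash
python3 -c "
from h import *
s=bot.observe();print(s['eef_pos'])
a=snap('w2');b=load('w1')
cv2.imwrite('pics/z2.png',np.hstack([b[1],a[1]])[::1,::1][:, :])
cv2.imwrite('pics/z2.png',cv2.resize(np.hstack([b[1],a[1]]),(800,300)))
"
```

```text
[399.36887551 289.74356477 242.00408187]
```

View pics/z2.png

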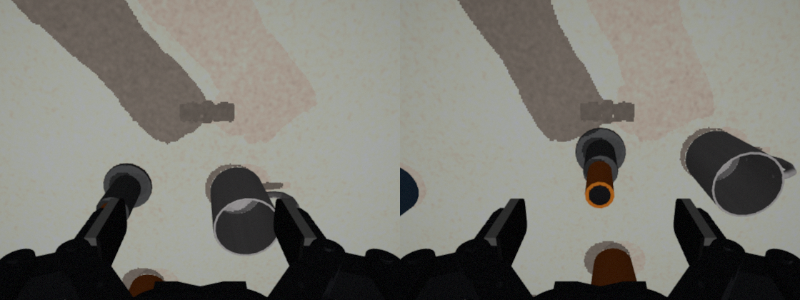

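The w2 half (right) shows the probe between the fingers. Its handle top is an orange ring with a dark centre at about (277,270) at full scale, with the stand's foot around (280,212). In w1 the probe is hidden behind a finger.

Run:
```python
from h import *
m,im=load('w2');mt=bot.camera_model("top");ms=bot.camera_model("scene");T=cv2.imread("pics/top0.png");S=cv2.imread("pics/scene0.png")
hsv=cv2.cvtColor(im,cv2.COLOR_BGR2HSV);k=cv2.inRange(hsv,(5,150,160),(20,255,255));k[:,:200]=0;k[:,340:]=0
c=max(cv2.findContours(k,cv2.RETR_EXTERNAL,2)[0],key=cv2.contourArea);e=cv2.fitEllipse(c);print("ring w2",e,"diam mm",e[1][1]/K(m)*(m["R"]@[442,287,140]+m["t"])[2])
for z in (135,140,145): print(z,plane(m,e[0],z),plane(mt,(171,278),z))
print("top hue", T[270:290:2,164:182:2].max(axis=2))
print(T[278,162:184],sep=' ')
# stand foot in w2
g=cv2.inRange(hsv,(0,0,0),(180,90,115));g[:, :240]=0;g[:,320:]=0;g[:170]=0;g[260:]=0
c=max(cv2.findContours(g,cv2.RETR_EXTERNAL,2)[0],key=cv2.contourArea);x=cv2.boundingRect(c);print("foot box",x)
u=x[0]+x[2]/2
print("foot ctr", plane(m,(u,x[1]+x[2]/2*.95),8), "back edge",plane(m,(u,x[1]),8),"width",plane(m,(x[0],x[1]+37),8)-plane(m,(x[0]+x[2],x[1]+37),8))
cv2.imwrite("pics/z3.png",np.hstack([cv2.resize(T[250:310,140:210],None,fx=5,fy=5,interpolation=2),cv2.resize(S[175:235,345:415],None,fx=5,fy=5,interpolation=2)]))
```

```text
ring w2 ((279.1661376953125, 272.97882080078125), (32.89212417602539, 36.95240783691406), 85.06478118896484) diam mm 26.501464016986283
135 [447.49684053 289.32255903 135.        ] [443.79027306 286.55694196 135.        ]
140 [444.83588673 289.35486963 140.        ] [443.39897454 285.52944204 140.        ]
145 [442.17493293 289.38718024 145.        ] [443.00767601 284.50194213 145.        ]
top hue [[164 160 159 138  86  77  74  76  77]
 [159 157 143 140 128  85  76  73  68]
 [155 104  53  55  94 134  62  72  71]
 [132  48  45  45  49 116  79  54  70]
 [127  46  46  45  47 110  90  54  50]
 [141  56  45  46  58 121  67  56  52]
 [157 122  87  92 116  93  59  58  51]
 [146 109 128 126  81  60  60  55  46]
 [145  74  69  70  59  54  49  45  38]
 [158 103  69  66  71  70  63  39  26]]
[[130 149 159]
 [ 84 123 154]
 [ 56  94 127]
 [ 44  52  62]
 [ 46  46  46]
 [ 45  45  45]
 [ 45  46  45]
 [ 45  45  45]
 [ 45  45  45]
 [ 45  46  45]
 [ 45  45  47]
 [ 43  51  62]
 [ 47  80 110]
 [ 50  93 130]
 [ 32  60  90]
 [ 18  35  59]
 [ 16  31  54]
 [ 21  33  55]
 [ 34  39  50]
 [ 48  49  49]
 [ 50  51  50]
 [ 42  42  42]]
foot box (240, 170, 76, 86)
foot ctr [436.06400907 287.76727064   8.        ] back edge [397.25363177 288.05177698   8.        ] width [ -0.42852806 -80.52084182   0.        ]
```

View pics/z3.png

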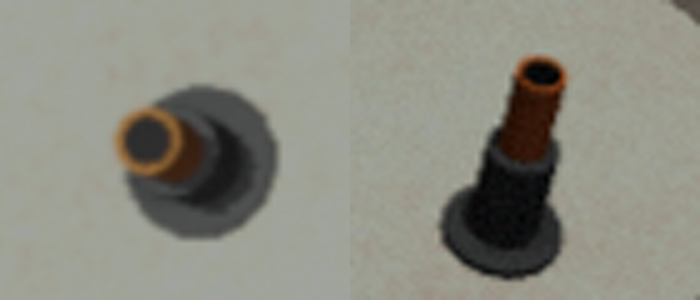

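Run:
```python
from h import *
m,im=load('w2');mt=bot.camera_model("top");ms=bot.camera_model("scene")
print("handle top",tri((ms,(383.1,190)),(mt,(169.9,278.2)),(m,(279.2,273))))
print("w2+top",tri((mt,(169.9,278.2)),(m,(279.2,273))),"w2+scene",tri((ms,(383.1,190)),(m,(279.2,273))))
print("foot top/scene",plane(mt,(180.4,282.2),8),plane(ms,(375.6,220.6),8),tri((mt,(180.4,282.2)),(ms,(375.6,220.6))))
```

```text
handle top (array([444.25348848, 289.1376983 , 138.69133417]), [0.7, 1.5, 1.2])
w2+top (array([443.20841088, 288.50073015, 142.0818594 ]), [1.0, 1.0]) w2+scene (array([445.27024113, 289.59141587, 139.17760247]), [0.2, 0.2])
foot top/scene [443.4087866  288.53766821   8.        ] [447.00472217 292.05477263   8.        ] (array([443.41066135, 290.51345088,   3.58629123]), [1.2, 1.2])
```

The handle axis is at about (444, 289) with its top at 140, which matches the text. Next I go over it, down to TCP z 107, and close.

Request:
arm_command(steps=[[85, -0.12, -0.003, 0, 0], [85, -0.223, -0.003, 0.05, 0], [85, -0.223, -0.003, 0.2, 0], [85, -0.223, -0.003, 0.35, 0], [85, -0.223, -0.003, 0.4, 0]])

```text
clock: 1.45
eef_pos: [440.3, 292.0, 158.1]
eef_rot: [-179.9, -0.3, -180.0]
contact_force: [-1.3, -0.7, 0.2]
gripper_width: 84.9
grip_force: 0.0
```

Request:
arm_command(steps=[[85, 0, 0, 0.1, 0], [85, 0, 0, 0.2, 0], [85, 0, 0, 0.275, 0], [60, 0, 0, 0.275, 0], [40, 0, 0, 0.275, 0]])

```text
clock: 1.87
eef_pos: [441.8, 292.5, 107.2]
eef_rot: [-180.0, -0.1, -179.9]
contact_force: [1.3, 0.6, 0.5]
gripper_width: 63.2
grip_force: 0.0
```

Request:
arm_command(steps=[[15, 0, 0, 0, 0], [15, 0, 0, 0, 0], [15, 0, 0, 0, 0], [15, 0, 0, 0, 0], [15, 0, 0, 0, 0]])

```text
clock: 2.28
eef_pos: [443.8, 292.6, 108.8]
eef_rot: [179.9, 0.1, 180.0]
contact_force: [-0.4, 0.3, 7.1]
gripper_width: 28.7
grip_force: 58.9
```

Gripped at width 28.7. The commanded pose is about (442.9, 291.9, 107). I'll lift 90 mm and travel to the canister at (502, -41).

Request:
arm_command(steps=[[15, 0, 0, -0.1, 0], [15, 0, 0, -0.25, 0], [15, 0, 0, -0.4, 0], [15, 0, 0, -0.475, 0], [15, 0, 0, -0.475, 0]])

```text
clock: 2.7
eef_pos: [444.9, 292.8, 206.5]
eef_rot: [179.8, 0.4, 180.0]
contact_force: [0.0, 0.7, -0.8]
gripper_width: 28.7
grip_force: 59.1
```

Request:
arm_command(steps=[[15, -0.05, -0.15, 0, 0], [15, -0.1, -0.32, 0, 0], [15, -0.15, -0.5, 0, 0], [15, -0.2, -0.67, 0, 0], [15, -0.2, -0.8, 0, 0]])

```text
clock: 3.12
eef_pos: [483.7, 129.5, 201.1]
eef_rot: [-180.0, -0.0, 179.9]
contact_force: [0.4, 0.3, -0.9]
gripper_width: 28.8
grip_force: 59.3
```

Run:
```python
from h import *
s=bot.observe();print(s["eef_pos"],s["eef_rot"],s["gripper_width"],s["grip_force"])
m,im=snap("w3");cv2.imwrite("pics/z4.png",im)
print(proj(m,(502,-41,80)))
```

```text
[483.67585248 129.4668585  201.14584078] [-1.79961919e+02 -9.42339865e-03  1.79912381e+02] 28.77570602368387 59.337565898895264
[ 51.20485098 228.52277616]
```

View pics/z4.png

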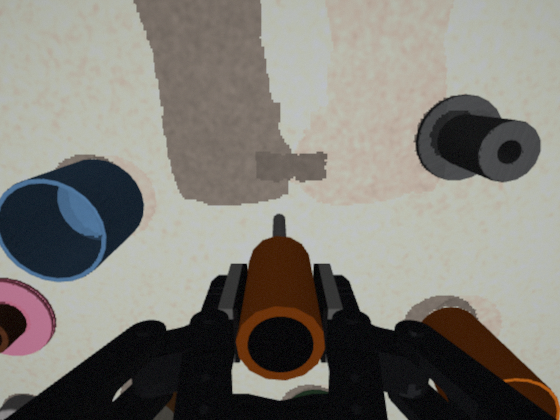

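In the wrist view the probe is held upright. The canister rim ellipse is centred near (52,230), where my estimate projects to (51,228.5). The empty stand's hole is at (510,152).

Request:
arm_command(steps=[[15, -0.03, -0.17, 0, 0], [15, -0.06, -0.35, 0, 0], [15, -0.09, -0.53, 0, 0], [15, -0.095, -0.7, 0, 0], [15, -0.095, -0.865, 0, 0]])

```text
clock: 3.58
eef_pos: [501.3, -42.8, 201.1]
eef_rot: [180.0, -0.1, 180.0]
contact_force: [0.9, 0.1, -1.7]
gripper_width: 28.5
grip_force: 59.6
```

Run:
```python
from h import *
m,im=load("w3"); 
print("hole",plane(m,(510,152),80))
g=cv2.inRange(cv2.cvtColor(im,cv2.COLOR_BGR2GRAY),0,50);g[:, :470]=0;g[:100]=0;g[200:]=0;g[:,540:]=0
n,l,s,c=cv2.connectedComponentsWithStats(g); print([(s[i].tolist(),c[i],plane(m,c[i],80)) for i in range(1,n) if s[i,4]>100])
k=cv2.inRange(cv2.cvtColor(im,cv2.COLOR_BGR2HSV),(98,90,90),(125,255,255));k[:,150:]=0
for a in blobs(im,(98,90,110),(125,255,255),(0,130,150,300),100): print(a)
# outer canister + top-cam triangulation of the rim centre
mt=bot.camera_model("top");print(tri((m,(52,230)),(mt,(313.6,256.8))))
s=bot.observe();print(s["eef_pos"],s["gripper_width"])
```

```text
hole [445.51013198 290.42764568  80.        ]
[([470, 114, 43, 65, 963], array([480.16407061, 137.53894081]), array([435.50589908, 267.93464134,  80.        ])), ([497, 140, 25, 24, 447], array([509.049217  , 151.51230425]), array([445.16878039, 289.69860995,  80.        ]))]
(2385, [67.8, 220.2], [0, 179, 106, 102])
(array([502.05825369, -41.18955365,  79.83014642]), [1.3, 1.3])
[501.30877174 -42.75660447 201.1415588 ] 28.534241776275344
```

Request:
arm_command(steps=[[15, 0, 0, 0.1, 0], [15, 0, 0, 0.2, 0], [15, 0, 0, 0.275, 0], [15, 0, 0, 0.275, 0], [15, 0, 0, 0.275, 0]])

```text
clock: 4.0
eef_pos: [500.4, -40.9, 145.9]
eef_rot: [179.9, -0.2, 180.0]
contact_force: [0.8, 1.7, -1.0]
gripper_width: 28.5
grip_force: 59.6
```

Request:
arm_command(steps=[[15, 0, 0, 0, 0], [15, 0, 0, 0, 0], [15, 0, 0, 0, 0], [15, 0, 0, -0.1, 0], [15, 0, 0, -0.2, 0]])

```text
clock: 4.42
eef_pos: [501.1, -40.7, 187.5]
eef_rot: [180.0, -0.1, -180.0]
contact_force: [0.1, 0.3, 0.4]
gripper_width: 28.8
grip_force: 59.6
```

Request:
arm_command(steps=[[15, 0, 0, -0.075, 0], [15, 0.03, 0.17, -0.075, 0], [15, 0.06, 0.37, -0.075, 0], [15, 0.09, 0.57, -0.075, 0], [15, 0.12, 0.77, -0.075, 0]])

```text
clock: 4.83
eef_pos: [477.9, 114.3, 203.4]
eef_rot: [180.0, 0.1, 179.9]
contact_force: [0.3, -0.5, -1.0]
gripper_width: 28.6
grip_force: 59.6
```

Request:
arm_command(steps=[[15, 0.05, 0.18, 0, 0], [15, 0.1, 0.37, 0, 0], [15, 0.15, 0.56, 0, 0], [15, 0.173, 0.74, 0, 0], [15, 0.173, 0.889, 0, 0]])

```text
clock: 5.25
eef_pos: [441.9, 293.5, 203.4]
eef_rot: [179.9, 0.1, -179.9]
contact_force: [1.3, 0.5, -0.5]
gripper_width: 29.0
grip_force: 59.6
```

Request:
arm_command(steps=[[15, 0, 0, 0, 0], [15, 0, 0, 0, 0], [15, 0, 0, 0, 0], [15, 0, 0, 0, 0], [15, 0, 0, 0.08, 0]])

```text
clock: 5.67
eef_pos: [445.3, 290.4, 189.2]
eef_rot: [179.9, 0.3, 179.9]
contact_force: [0.4, 0.9, -0.4]
gripper_width: 28.7
grip_force: 59.7
```

Run:
```python
from h import *
s=bot.observe();print(s["eef_pos"],s["eef_rot"])
m,im=snap("w4");cv2.imwrite("pics/z5.png",im[60:,140:420])
print("hole px",proj(m,(445.2,289.9,80)),"axis at tcp x,y z80",proj(m,(s["eef_pos"][0],s["eef_pos"][1],90)))
```

```text
[445.2825177  290.44205825 189.18386343] [179.87080232   0.29866031 179.89239042]
hole px [278.06224272 208.92818889] axis at tcp x,y z80 [278.82988985 213.70854225]
```

View pics/z5.png

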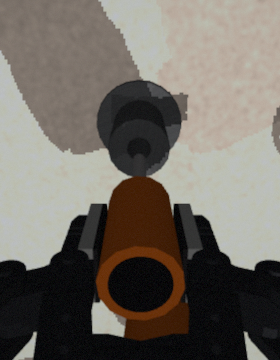

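The stem tip sits over the stand hole at about (278,208). I'll lower slowly and watch the force.

Request:
arm_command(steps=[[15, 0, 0, 0.05, 0], [15, 0, 0, 0.11, 0], [15, 0, 0, 0.17, 0], [15, 0, 0, 0.23, 0], [15, 0, 0, 0.23, 0]])

```text
clock: 6.13
eef_pos: [442.0, 289.2, 138.0]
eef_rot: [-179.9, -0.2, 179.9]
contact_force: [-0.1, -0.0, -0.6]
gripper_width: 28.6
grip_force: 59.7
```

Request:
arm_command(steps=[[15, 0, 0, 0.05, 0], [15, 0, 0, 0.1, 0], [15, 0, 0, 0.13, 0], [15, 0, 0, 0.15, 0], [15, 0, 0, 0.15, 0]])

```text
clock: 6.55
eef_pos: [442.9, 290.5, 109.5]
eef_rot: [-180.0, -0.1, 180.0]
contact_force: [-0.3, 0.7, -1.5]
gripper_width: 28.8
grip_force: 59.9
```

Request:
arm_command(steps=[[15, 0, 0, 0.006, 0], [15, 0, 0, 0.012, 0], [15, 0, 0, 0.012, 0], [15, 0, 0, 0.012, 0]])

```text
clock: 6.88
eef_pos: [443.5, 290.8, 108.9]
eef_rot: [180.0, 0.1, 180.0]
contact_force: [-2.1, -1.3, 4.6]
gripper_width: 29.0
grip_force: 60.4
```

It's seated, with 4.6 N upward. I'll release and rise.

Request:
arm_command(steps=[[85, 0, 0, 0, 0], [85, 0, 0, 0, 0], [85, 0, 0, 0, 0], [85, 0, 0, 0, 0], [85, 0, 0, 0, 0]])

```text
clock: 7.3
eef_pos: [443.2, 290.7, 107.8]
eef_rot: [180.0, -0.0, 180.0]
contact_force: [0.3, 0.1, 0.6]
gripper_width: 84.6
grip_force: 0.0
```

Request:
arm_command(steps=[[85, 0, 0, 0, 0], [85, 0, 0, -0.1, 0], [85, 0, 0, -0.3, 0], [85, 0, 0, -0.5, 0], [85, 0, 0, -0.7, 0]])

```text
clock: 7.72
eef_pos: [442.6, 290.4, 249.1]
eef_rot: [-180.0, -0.1, 180.0]
contact_force: [0.8, 0.2, -0.2]
gripper_width: 84.6
grip_force: 0.0
```

Run:
```python
from h import *
s=bot.observe();print(s["eef_pos"],s["gripper_width"])
m,im=snap("w5")
k=cv2.inRange(cv2.cvtColor(im,cv2.COLOR_BGR2HSV),(5,150,160),(20,255,255));k[:,:200]=0;k[:,340:]=0;k[350:]=0
c=max(cv2.findContours(k,cv2.RETR_EXTERNAL,2)[0],key=cv2.contourArea);e=cv2.fitEllipse(c);print(e,plane(m,e[0],140))
for n in ("top","scene"):
    I=bot.read_camera(n);cv2.imwrite(f"pics/{n}1.png",I)
T=cv2.imread("pics/top1.png");S=cv2.imread("pics/scene1.png")
a=blobs(T,(0,100,60),(20,255,255),(150,250,200,310))[:2];b=blobs(S,(0,130,60),(20,255,255),(365,180,400,235))[:2];print(a,b)
```

```text
[442.59658979 290.41246564 249.06103456] 84.59237366248206Traceback (most recent call last):
  File "<stdin>", line 5, in <module>
ValueError: max() iterable argument is empty
```

Run:
```python
from h import *
m,im=load("w5");print(proj(m,(444,290,140)))
print([b for b in blobs(im,(0,120,60),(20,255,255),(180,150,380,420),40)])
for n in ("top","scene"):
    I=bot.read_camera(n);cv2.imwrite(f"pics/{n}1.png",I)
T=cv2.imread("pics/top1.png");S=cv2.imread("pics/scene1.png")
print(blobs(T,(0,130,60),(20,255,255),(155,260,200,300))[:2],blobs(S,(0,130,60),(20,255,255),(365,180,400,235))[:2])
z=lambda I,x,y:cv2.resize(I[y:y+60,x:x+70],None,fx=4,fy=4,interpolation=2)
cv2.imwrite("pics/z6.png",np.hstack([z(T,140,250),z(S,345,175)]+[cv2.resize(im[150:420],(498,240))])[:,:800])
```

```text
[278.66586007 211.92983089]
[(1024, [295.8, 386.3], [261, 375, 79, 25]), (597, [280.0, 210.4], [260, 191, 41, 42])]
[(58, [171.6, 282.0], [163, 277, 15, 9])] []
```

View pics/z6.png

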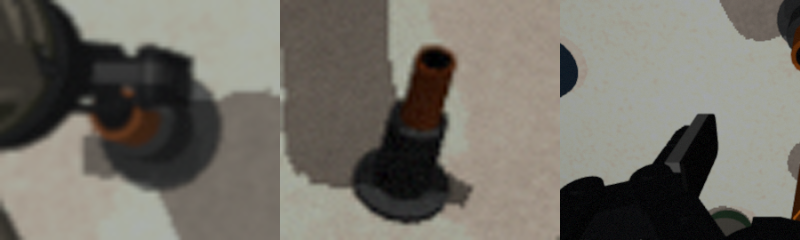

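The probe is back upright in its stand: the wrist view has its ring at (280,210) against the expected (278.7,212). Now to the lids.

Request:
arm_command(steps=[[85, 0, -0.18, 0, 0], [85, 0, -0.38, 0, 0], [85, 0, -0.58, 0, 0], [85, 0, -0.78, 0, 0], [85, 0, -0.98, 0, 0]])

```text
clock: 8.28
eef_pos: [442.1, 93.2, 246.6]
eef_rot: [-180.0, -0.1, -180.0]
contact_force: [1.0, -0.3, 0.5]
gripper_width: 84.8
grip_force: 0.0
```

Request:
arm_command(steps=[[85, 0.04, -0.2, 0, 0], [85, 0.08, -0.4, 0, 0], [85, 0.12, -0.6, 0, 0], [85, 0.16, -0.8, 0, 0], [85, 0.2, -1.0, 0, 0]])

```text
clock: 8.7
eef_pos: [401.7, -106.7, 246.8]
eef_rot: [179.9, -0.1, -180.0]
contact_force: [0.3, 0.1, 0.0]
gripper_width: 85.5
grip_force: 0.0
```

Request:
arm_command(steps=[[85, 0.015, -0.2, 0, 0], [85, 0.015, -0.4, 0, 0], [85, 0.015, -0.575, 0, 0], [85, 0.015, -0.575, 0, 0], [85, 0.015, -0.575, 0, 0]])

```text
clock: 9.12
eef_pos: [399.3, -221.6, 246.3]
eef_rot: [179.9, -0.1, 179.8]
contact_force: [-0.2, 0.3, -0.4]
gripper_width: 84.9
grip_force: 0.0
```

Run:
```python
from h import *
s=bot.observe();print(s["eef_pos"],s["eef_rot"])
m,im=snap("w6");print(proj(m,(446,-222,88)))
cv2.imwrite("pics/z7.png",im)
```

```text
[ 399.27322724 -221.57652152  246.34764001] [ 1.79887107e+02 -1.15780044e-01  1.79758584e+02]
[278.73149896 243.69195426]
```

View pics/z7.png

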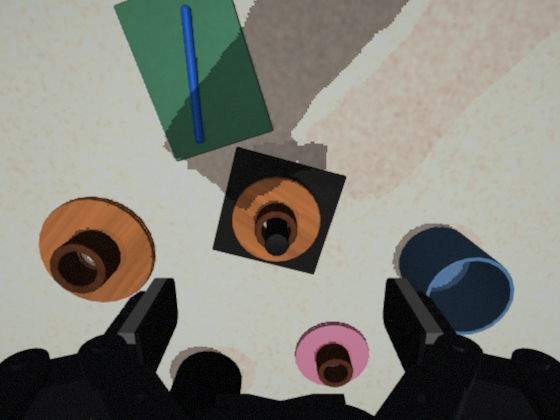

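The knob top is at about (277,244), where I predicted (278.7,243.7). The disc centre is near (277,219) and the canister rim near (470,295).

Run:
```python
from h import *
m,im=load("w6");mt=bot.camera_model("top")
hsv=cv2.cvtColor(im,cv2.COLOR_BGR2HSV)
g=cv2.inRange(hsv,(0,0,0),(180,60,60));g[:, :255]=0;g[:,300:]=0;g[:195]=0;g[262:]=0
n,l,s,c=cv2.connectedComponentsWithStats(g);print([(s[i].tolist(),c[i].round(1)) for i in range(1,n) if s[i,4]>60])
k=cv2.inRange(hsv,(5,80,70),(22,255,255));k[:,:225]=0;k[:,325:]=0;k[:170]=0;k[268:]=0
e=cv2.fitEllipse(cv2.convexHull(max(cv2.findContours(k,cv2.RETR_EXTERNAL,2)[0],key=cv2.contourArea)));print("disc",e,plane(m,e[0],25),tri((m,e[0]),(mt,(385.5,282.1))))
print("knob",plane(m,(277,244),88),tri((m,(277,244)),(mt,(389,280))))
# rim: bright blue points
b=cv2.inRange(hsv,(100,100,150),(118,255,255));b[:,:420]=0;b[:250]=0;b[340:]=0
cc=max(cv2.findContours(b,cv2.RETR_EXTERNAL,2)[0],key=len);e=cv2.fitEllipse(cv2.convexHull(cc));print("rim",e,plane(m,e[0],80))
```

```text
[([265, 232, 23, 23, 391], array([276.2, 243.7]))]
disc ((275.9743957519531, 219.36029052734375), (83.8743896484375, 88.73945617675781), 85.96305084228516) [ 445.91152799 -224.92313664   25.        ] (array([ 446.29781206, -224.37706665,   22.68099481]), [0.7, 0.7])
knob [ 446.28185757 -223.50609446   88.        ] (array([ 447.45929758, -221.90850263,   82.7461908 ]), [1.9, 1.9])
rim ((466.79254150390625, 287.0700988769531), (54.347694396972656, 80.94110870361328), 69.30608367919922) [494.24959742 -47.17234542  80.        ]
```

Request:
arm_command(steps=[[85, -0.12, -0.016, 0.05, 0], [85, -0.23, -0.016, 0.2, 0], [85, -0.23, -0.016, 0.38, 0], [85, -0.23, -0.016, 0.55, 0], [85, -0.23, -0.016, 0.65, 0]])

```text
clock: 9.58
eef_pos: [444.5, -220.0, 114.0]
eef_rot: [179.8, -0.3, -179.8]
contact_force: [-0.9, 0.6, 0.3]
gripper_width: 85.1
grip_force: 0.0
```

Request:
arm_command(steps=[[70, 0, 0, 0.06, 0], [60, 0, 0, 0.12, 0], [50, 0, 0, 0.18, 0], [40, 0, 0, 0.225, 0], [36, 0, 0, 0.233, 0]])

```text
clock: 10.0
eef_pos: [445.0, -221.1, 69.5]
eef_rot: [179.9, -0.2, -179.9]
contact_force: [0.4, 0.3, 0.1]
gripper_width: 35.6
grip_force: 0.0
```

Request:
arm_command(steps=[[36, 0, 0, 0, 0], [32, 0, 0, 0, 0], [28, 0, 0, 0, 0]])

```text
clock: 10.25
eef_pos: [446.7, -223.6, 72.1]
eef_rot: [-180.0, 0.1, -180.0]
contact_force: [0.1, 0.5, -0.2]
gripper_width: 27.6
grip_force: 0.0
```

Request:
arm_command(steps=[[18, 0, 0, 0, 0], [10, 0, 0, 0, 0], [10, 0, 0, 0, 0], [10, 0, 0, 0, 0], [10, 0, 0, 0, 0]])

```text
clock: 10.67
eef_pos: [446.7, -224.0, 72.1]
eef_rot: [-180.0, 0.1, 180.0]
contact_force: [0.2, 0.3, 5.0]
gripper_width: 20.0
grip_force: 58.9
```

Gripped at 20.0. I'll lift 100 mm gently and carry.

Request:
arm_command(steps=[[10, 0, 0, -0.05, 0], [10, 0, 0, -0.15, 0], [10, 0, 0, -0.27, 0], [10, 0, 0, -0.4, 0], [10, 0, 0, -0.5, 0]])

```text
clock: 11.08
eef_pos: [445.8, -223.3, 173.0]
eef_rot: [180.0, -0.0, 180.0]
contact_force: [-0.6, -0.8, -2.5]
gripper_width: 20.6
grip_force: 59.0
```

Request:
arm_command(steps=[[10, -0.02, -0.0, 0, 0], [10, -0.03, 0.08, 0, 0], [10, -0.05, 0.17, 0, 0], [10, -0.08, 0.27, 0, 0], [10, -0.11, 0.38, 0, 0]])

```text
clock: 11.5
eef_pos: [467.6, -146.8, 170.2]
eef_rot: [179.9, -0.1, 179.9]
contact_force: [0.8, 0.6, -1.9]
gripper_width: 19.8
grip_force: 59.1
```

Run:
```python
from h import *
s=bot.observe();print(s["eef_pos"],s["gripper_width"])
m,im=snap("w7");print(proj(m,(502,-41.1,80)))
mt=bot.camera_model("top");T=bot.read_camera("top");cv2.imwrite("pics/top2.png",T)
cv2.imwrite("pics/z8.png",np.hstack([cv2.resize(im,(480,360)),cv2.resize(T[215:305,280:360],(320,360),interpolation=2)]))
hsv=cv2.cvtColor(im,cv2.COLOR_BGR2HSV);b=cv2.inRange(hsv,(98,90,60),(120,255,255));n,l,st,c=cv2.connectedComponentsWithStats(b);print([(st[i].tolist(),c[i].round(1)) for i in range(1,n) if st[i,4]>100])
```

```text
[ 467.62355156 -146.76910137  170.15990874] 19.823769476975134
[434.72936006 266.50383649]
[([50, 0, 26, 64, 889], array([63.2, 30.6])), ([357, 185, 136, 138, 12947], array([418.6, 254.9]))]
```

View pics/z8.png

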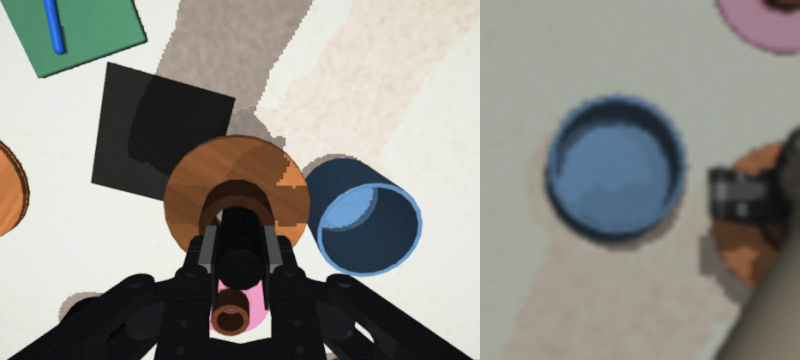

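The lids are held level and nested. The canister rim ellipse is centred at about (431,267) in the full picture, where I predicted (434.7,266.5). I'll refine that with a fit now that the arm has settled.

Run:
```python
from h import *
s=bot.observe();print(s["eef_pos"],s["eef_rot"])
def rim(m,im):
    hsv=cv2.cvtColor(im,cv2.COLOR_BGR2HSV);b=cv2.inRange(hsv,(98,70,130),(122,255,255));b[:,:340]=0;b[:195]=0
    p=cv2.findNonZero(cv2.morphologyEx(b,cv2.MORPH_CLOSE,np.ones((3,3))))
    h=cv2.convexHull(p)
    e=cv2.fitEllipse(h);X=np.array([plane(m,q,80)[:2] for q in h[:,0].astype(float)])
    (c,r)=cv2.minEnclosingCircle(X.astype(np.float32)); return e,plane(m,e[0],80),c,r
print(rim(*load("w7")));print(rim(*snap("w8")))
mt=bot.camera_model("top");T=cv2.imread("pics/top0.png")
b=cv2.inRange(cv2.cvtColor(T,cv2.COLOR_BGR2HSV),(98,70,40),(125,255,255));b[:230]=0;b[285:]=0;b[:,:290]=0;b[:,345:]=0
h=cv2.convexHull(cv2.findNonZero(b));X=np.array([plane(mt,q,80)[:2] for q in h[:,0].astype(float)]);print(cv2.minEnclosingCircle(X.astype(np.float32)))
```

```text
[ 467.66599148 -144.5730951   170.08659689] [ 1.79859242e+02 -1.18808024e-01 -1.79826550e+02]
(((430.92041015625, 267.584716796875), (105.65196228027344, 125.48128509521484), 65.42879486083984), array([502.8078012 , -43.58380999,  80.        ]), (505.11932373046875, -43.4619026184082), 41.61262130737305)
(((427.2340087890625, 268.0905456542969), (105.4857406616211, 125.04354095458984), 65.69463348388672), array([502.7737674 , -43.53761179,  80.        ]), (504.89947509765625, -43.53474044799805), 41.461402893066406)
((501.32354736328125, -42.03131103515625), 43.220760345458984)
```

Request:
arm_command(steps=[[10, -0.06, 0.14, 0, 0], [10, -0.12, 0.28, 0, 0], [10, -0.17, 0.42, 0, 0], [10, -0.17, 0.5, 0, 0], [10, -0.17, 0.52, 0, 0]])

```text
clock: 12.07
eef_pos: [501.9, -41.7, 170.4]
eef_rot: [179.9, -0.1, -179.9]
contact_force: [-0.2, 0.1, -1.5]
gripper_width: 20.3
grip_force: 59.4
```

Request:
arm_command(steps=[[10, 0, 0, 0, 0], [10, 0, 0, 0, 0], [10, 0, 0, 0.05, 0], [10, 0, 0, 0.08, 0], [10, 0, 0, 0.08, 0]])

```text
clock: 12.48
eef_pos: [500.8, -44.2, 153.3]
eef_rot: [180.0, -0.2, 179.9]
contact_force: [-0.3, -0.3, -2.1]
gripper_width: 20.2
grip_force: 59.4
```

Run:
```python
from h import *
mt=bot.camera_model("top");ms=bot.camera_model("scene")
for n,c in (("top",(265,205,365,305)),("scene",(230,120,310,220))):
    s=bot.observe();print(s["eef_pos"],s["eef_rot"]);I=bot.read_camera(n);cv2.imwrite(f"pics/{n}3.png",I)
S=cv2.imread("pics/scene3.png")
cv2.imwrite("pics/z9.png",cv2.resize(S[110:230,220:330],None,fx=5,fy=5,interpolation=2))
hsv=cv2.cvtColor(S,cv2.COLOR_BGR2HSV)
```

```text
[500.8352708  -44.22053784 153.26010248] [ 1.79962263e+02 -1.74556042e-01  1.79893591e+02]
[501.06472444 -44.0985997  153.92425235] [ 1.79963452e+02 -1.45699850e-01  1.79907581e+02]
```

View pics/z9.png

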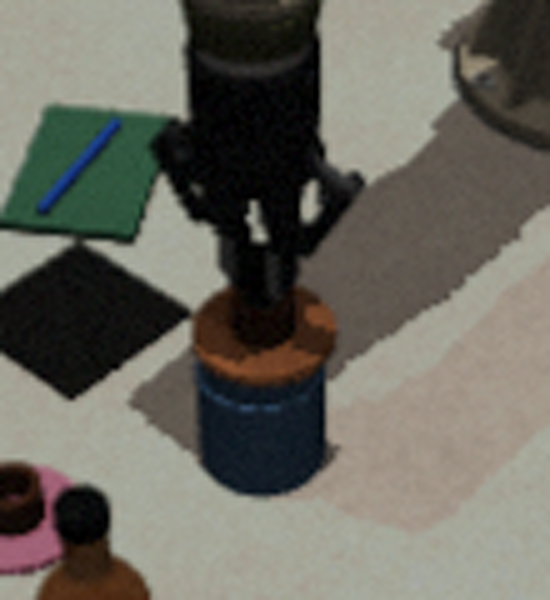

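The lids are level above the canister and look centred (disc at x≈266, canister body at x≈262 in the crop). I'll lower in small steps under force watch.

Request:
arm_command(steps=[[10, 0, 0.002, 0.02, 0], [10, 0, 0.002, 0.04, 0], [10, 0, 0.002, 0.055, 0], [10, 0, 0.002, 0.055, 0]])

```text
clock: 12.92
eef_pos: [501.7, -43.0, 143.5]
eef_rot: [180.0, -0.1, 180.0]
contact_force: [-0.2, 0.7, -1.8]
gripper_width: 20.4
grip_force: 59.4
```

Request:
arm_command(steps=[[10, 0, 0, 0.01, 0], [10, 0, 0, 0.02, 0], [10, 0, 0, 0.03, 0], [10, 0, 0, 0.03, 0]])

```text
clock: 13.25
eef_pos: [502.6, -43.1, 138.2]
eef_rot: [180.0, 0.0, 180.0]
contact_force: [1.1, 1.0, -2.1]
gripper_width: 20.4
grip_force: 59.3
```

Request:
arm_command(steps=[[10, 0, 0, 0.007, 0], [10, 0, 0, 0.014, 0], [10, 0, 0, 0.018, 0], [10, 0, 0, 0.018, 0]])

```text
clock: 13.58
eef_pos: [502.9, -43.4, 136.1]
eef_rot: [-180.0, 0.1, 180.0]
contact_force: [0.1, -0.6, 6.3]
gripper_width: 20.2
grip_force: 60.3
```

The height of 136.1 is exactly grasp height + 64, with 6 N of contact, so it's seated. Releasing.

Request:
arm_command(steps=[[24, 0, 0, 0, 0], [30, 0, 0, 0, 0], [40, 0, 0, 0, 0], [50, 0, 0, 0, 0], [60, 0, 0, 0, 0]])

```text
clock: 14.0
eef_pos: [502.0, -43.1, 134.5]
eef_rot: [180.0, -0.0, 180.0]
contact_force: [0.3, 0.1, -0.2]
gripper_width: 59.4
grip_force: 0.0
```

Request:
arm_command(steps=[[75, 0, 0, 0, 0], [80, 0, 0, -0.05, 0], [85, 0, 0, -0.15, 0], [85, 0.08, 0, -0.3, 0], [85, 0.2, 0, -0.5, 0]])

```text
clock: 14.42
eef_pos: [464.4, -43.0, 230.5]
eef_rot: [180.0, -0.1, -180.0]
contact_force: [0.8, -0.9, 0.4]
gripper_width: 84.6
grip_force: 0.0
```

Run:
```python
from h import *
s=bot.observe();print(s["eef_pos"],s["eef_rot"])
m,im=snap("w9");print("knob top",proj(m,(502.9,-43.4,152)),"rim",proj(m,(502.5,-43,80)))
cv2.imwrite("pics/z10.png",im)
```

```text
[464.36799978 -43.02614415 230.47810159] [ 1.79953890e+02 -1.36429015e-01 -1.79991719e+02]
knob top [278.46315084 281.01440567] rim [279.19601625 238.11037171]
```

View pics/z10.png

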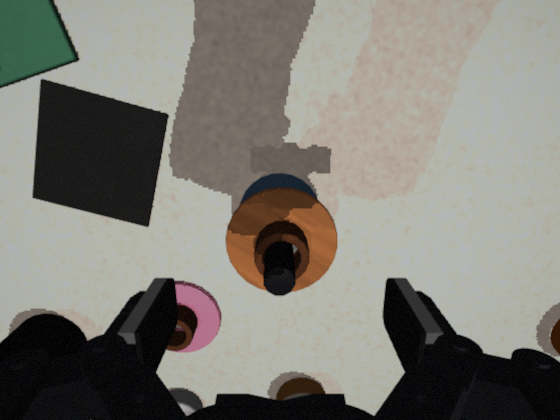

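The knob top is at (280,281), predicted (278.5,281), so the lids stand nested and centred. Next I grip the collar.

Request:
arm_command(steps=[[85, -0.1, 0, 0, 0], [85, -0.2, 0, 0.03, 0], [85, -0.2, 0, 0.15, 0], [85, -0.2, 0, 0.3, 0], [85, -0.2, 0, 0.4, 0]])

```text
clock: 14.88
eef_pos: [504.7, -43.0, 149.2]
eef_rot: [180.0, -0.0, 180.0]
contact_force: [0.0, 0.0, -1.5]
gripper_width: 84.8
grip_force: 0.0
```

Request:
arm_command(steps=[[85, 0, 0, 0.08, 0], [85, 0, 0, 0.16, 0], [85, 0, 0, 0.22, 0], [70, 0, 0, 0.2545, 0], [60, 0, 0, 0.2545, 0]])

```text
clock: 15.3
eef_pos: [503.9, -42.9, 98.5]
eef_rot: [180.0, -0.1, 180.0]
contact_force: [-0.4, -0.0, 0.3]
gripper_width: 63.6
grip_force: 0.0
```

Request:
arm_command(steps=[[56, 0, 0, 0, 0], [52, 0, 0, 0, 0], [49, 0, 0, 0, 0], [46, 0, 0, 0, 0], [46, 0, 0, 0, 0]])

```text
clock: 15.72
eef_pos: [505.2, -43.2, 100.2]
eef_rot: [-180.0, 0.1, 180.0]
contact_force: [0.4, 0.4, -0.2]
gripper_width: 46.2
grip_force: 0.0
```

Request:
arm_command(steps=[[40, 0, 0, 0, 0], [35, 0, 0, 0, 0], [30, 0, 0, 0, 0], [30, 0, 0, 0, 0], [30, 0, 0, 0, 0]])

```text
clock: 16.13
eef_pos: [505.1, -43.4, 100.2]
eef_rot: [-180.0, 0.1, 180.0]
contact_force: [-1.5, -1.0, 5.3]
gripper_width: 40.1
grip_force: 59.8
```

Request:
arm_command(steps=[[30, 0, 0, -0.02, 0], [30, 0, 0, -0.06, 0], [30, 0, 0, -0.11, 0], [30, 0, 0, -0.16, 0], [30, 0, 0, -0.21, 0]])

```text
clock: 16.55
eef_pos: [504.9, -43.1, 142.7]
eef_rot: [180.0, 0.0, 180.0]
contact_force: [-0.3, -1.2, -1.7]
gripper_width: 40.3
grip_force: 60.4
```

Request:
arm_command(steps=[[30, 0, 0, -0.06, 0], [30, 0, 0, -0.12, 0], [30, 0, 0, -0.18, 0], [30, 0, 0, -0.23, 0], [30, 0, 0, -0.26, 0]])

```text
clock: 16.97
eef_pos: [505.4, -43.2, 195.6]
eef_rot: [-180.0, 0.1, 180.0]
contact_force: [0.2, 1.0, -0.3]
gripper_width: 40.0
grip_force: 60.4
```

Request:
arm_command(steps=[[30, 0, 0, 0, 0], [30, 0, 0, 0, 0], [30, 0, 0, 0, 0], [30, 0, 0, 0, 0], [30, 0, 0, 0, 0]])

```text
clock: 17.38
eef_pos: [504.3, -43.0, 192.8]
eef_rot: [180.0, -0.1, 180.0]
contact_force: [-0.5, -0.4, -0.2]
gripper_width: 40.5
grip_force: 60.4
```

Run:
```python
from h import *
s=bot.observe();print(s["eef_pos"],s["eef_rot"],s["contact_force"],s["gripper_width"],s["grip_force"],abs(s["joint_velocities"]).max())
ms=bot.camera_model("scene");mt=bot.camera_model("top")
S=bot.read_camera("scene");cv2.imwrite("pics/scene4.png",S);T=bot.read_camera("top")
# disc should be near z~185, flange (grey) at rim, knob top 152 below disc
print("disc pred",proj(ms,(503,-43,187)),"knob pt pred",proj(ms,(503,-43,141)),"flange",proj(ms,(503,-43,85)))
print(blobs(S,(0,110,50),(20,255,255),(235,100,310,215),30)[:4])
u,v0=proj(ms,(503,-43,187)).astype(int)
print([(v,S[v,u].tolist()) for v in range(v0-6,200,3)])
print("flange row 82mm", proj(ms,(503,-84,85)),proj(ms,(503,-2,85)))
g=cv2.inRange(cv2.cvtColor(S,cv2.COLOR_BGR2HSV),(0,0,75),(180,60,255))
print("probe",blobs(S,(0,130,60),(20,255,255),(365,180,400,235))[:2], "canister",blobs(S,(98,90,40),(125,255,255),(250,165,295,215))[:1])
```

```text
[504.26195892 -43.00062451 192.80639573] [ 1.79976747e+02 -7.72232863e-02  1.79988382e+02] [-0.49003725 -0.38737055 -0.24488275] 40.503696693008855 60.40507089346647 0.1915284170168268
disc pred [271.24811789 156.05368243] knob pt pred [271.57499148 167.78863439] flange [271.94846536 181.19656417]
[(226, [271.5, 161.8], [258, 153, 29, 16])]
[(150, [5, 7, 11]), (153, [13, 16, 24]), (156, [3, 6, 18]), (159, [0, 0, 12]), (162, [14, 27, 45]), (165, [36, 62, 107]), (168, [13, 29, 50]), (171, [6, 2, 4]), (174, [3, 8, 4]), (177, [6, 7, 9]), (180, [4, 3, 4]), (183, [51, 52, 53]), (186, [72, 73, 73]), (189, [134, 137, 136]), (192, [52, 38, 28]), (195, [38, 30, 20]), (198, [37, 26, 15])]
flange row 82mm [260.600528   177.33317389] [283.53977986 185.14281187]
probe [(39, [383.4, 190.8], [379, 187, 10, 8])] canister [(45, [270.6, 190.9], [260, 187, 22, 8])]
```

The scan down the scene column goes disc (to row 169), black knob, grey flange (rows 183–189), then the blue canister. So the inner lid is seated and the outer lid is held clear above the knob. I'm handing in.

```bash
python3 -c "
from bench import bot
print(bot.sign_off())"
```

```text
the job is handed in; nothing more can be done
None
```

I handed the job in at about 17.5 s: probe dipped and back upright in its stand, inner lid seated, outer lid held level about 26 mm above the knob; no verdict came back, and I viewed 12 pictures, two over the limit of 10.

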